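# Nudge a circuit-board carrier onto the two pins of its soldering jig

### The arm

A 6-joint arm with a two-finger parallel gripper is mounted at the origin on the work surface. World frame = base frame: x ahead of the robot, y to its left, z up, the work surface at z = 0. Lengths are in m, angles in rad, forces in N, time in s.
With the tool pointing down it reaches from about 0.325 to 0.775 m from the base axis. Payload 5.5 kg.
Tool frame: the origin (TCP) lies between the finger pads; the fingertips stand 25 mm ahead of it and the grasp point (between the pads) lies 6 mm ahead of it; z points along the fingers, y is the line along which they close (so a half turn about z gives the same grasp; the last joint's range is limited). The gripper opens to 88 mm and grips with 3 to 60 N. Pads are 20 mm wide; open, the fingers measure 115 mm over their backs; the gripper's body (75 mm by 178 mm) begins 61 mm behind the grasp point.
Start: joints at [1.255, 0.091, 1.231, -0, 1.82, -0.057], TCP at [0.154, 0.58, 0.248] pointing down, gripper open.
Joint ranges: [-2.87, 2.87], [-0.86, 2.18], [0.17, 2.46], [-1.51, 4.65], [0.06, 2.69], [-2.65, 2.65]. Speed limits (rad/s): [2.57, 2.57, 3.01, 3.14, 3.14, 3.14].

### API

Orientations are given as a unit quaternion [w, x, y, z].
In Python, from plant import env, optics, workorder, spotter gives the robot as it stands. The module is installed in compiled form; this text tells all that it offers.
- The arm moves only by the shell command python3 -m handwheel 'ROWS' [OPENING] [FORCE]. ROWS is JSON, one flat list of numbers, 6 for each row, row after row: the shift along the tool's x, y, z in mm, then the turn, a rotation vector about the tool's x, y, z in rad. In form: [dx, dy, dz, rx, ry, rz, dx, dy, dz, rx, ry, rz, ...]. A call has 1 to 8 rows; each row shifts and turns the commanded pose from where the row before left it, along the tool's axes as they then stand; what a row does not reach is not made up. A row lasts 1/12 s, in which the tool goes at most 41.7 mm and 7.16 degrees, less where a joint would pass 70% of its speed; a pose out of reach is approached as far as the arm can. A call is refused whole if a number of a shift passes 41.7 or a number of a turn 0.125, either way. A call with a gripper value outside its range is refused whole. OPENING is the finger opening in mm, from 0 to 87.8, set as the call begins (- or left out, the last holds). The fingers move at their own pace and stop on an object; FORCE is the grip in N (left out, the last holds). Time passes only in rows, so rows that do not move let the fingers close. It gives the time, the measured TCP pose, the force, the opening and the grip force at its end, in the units of the state.
- env.get_obs(): the state, without advancing time (a new reading comes with each control period).
- optics.get_image(name): name is "side" or "top" or "wrist"; returns (picture, depth): 420x560x3 uint8, blue, green, red; 420x560 float32, m along the optical axis (not along the pixel's ray), 0 where there is no reading.
- optics.camera_params(name): a dict with "fx", "fy", "cx", "cy" (pixels), "distortion" ([k1, k2, p1, p2, k3] as OpenCV has them; the pictures are not rectified), "pose" (4x4, takes a point from camera to world coordinates). Camera axes: x right, y up, looking along -z (the intrinsics and any distortion apply to the point x, -y, -z); pixel columns grow to the right and rows downward; lengths in m; the calibration is good to about 2 mm. A picture is of the moment at which its call begins: read the wrist's pose just before it. camera_params takes no time and is no camera call; for the wrist camera it gives the pose at the moment of the call.
- workorder.close_job(): hands the job in; it is judged then, once.
Trained networks look in the newest picture that a camera, given by its name, has taken for a name from the list of things; names that differ only in an ending like _2 or _b are one class to them, and where a whole thing is asked for, a point or a joint stands for the part that bears it (a point fixed in the world has none). Each returns a list of dicts, best first, with "conf" (0 to 1); they miss things now and then, are a little off and sometimes report something else, mostly with a low value. They report only what shows in the picture. A call takes as long as a camera call.
- spotter.recognise(target, camera): "rect" ([left, top, right, bottom] in pixels, round what is visible of it).
- spotter.silhouettes(target, camera): "mask" (420x560 bool, what is visible of it) and "rect" ([left, top, right, bottom] in pixels, round what is visible of it).
- spotter.landmark_of(target, camera): "xy" ([column, row] in pixels: a listed point, or the origin of a listed thing).
The state is a dict: "t": time; "q": joint angles; "joint_velocities": joint speeds; "tau": joint torques, N m; "tcp_pos": TCP position; "eef_rot": TCP orientation; "contact_force": force on the tool from outside, world axes, zero at the start; "torque": the same for the moment, N m; "width": finger opening in m; "grasp_force": force on a finger pad.
Only numpy, scipy, OpenCV 4.12 (cv2) and the standard library are available. Lean on these libraries where they do the work, as an engineer would, in place of code of your own. Each camera call takes 0.05 s, during which the arm holds its last target. There are 200 camera calls.

### The job

Push the aluminium carrier plate (the one with the circuit board on it) off the raised shelf of the jig, up to the fence at the back, and then nudge it sideways until its two holes drop over the two locating pins and it lies flat on the bed. Only push it with the fingers: do not lift or tip it up, and leave the other things on the bench where they are.

Things in the scene. Friction and masses are not known exactly. Their poses are not given: they have to be found in the camera images.
- fixture: Fixed jig base, 228 mm deep (x) by 340 wide (y). Origin: on its underside, 2 mm above the work surface, below the middle of the bed; x points from shelf to fence (roughly away from the robot), y along the fence. Black bed: top at z = 12 mm, from x = -51 to +51 (102 mm, so the 100 mm deep plate fits between shelf and fence), open at both ends.
- shelf_edge (a point): Middle of the top edge of the grey loading shelf, at x = -51, y = 0, z = 18 mm in the jig's frame. The shelf runs from here 110 mm towards the robot (x = -161), over the jig's full width, 6 mm higher than the bed.
- fence_face (a point): Middle of the top edge of the aluminium fence's front face, at x = +51, y = 0, z = 32 mm in the jig's frame. The fence is 16 mm thick, full width, 20 mm above the bed.
- carrier: Loose plate, 100 mm (x) by 140 (y) by 8 thick, 0.37 to 0.68 kg. Origin: centre of its underside; x points to its rear edge, which goes to the fence. Circuit board and transformer on its front half (x = -46 to -2, 31 mm high) make it front-heavy. It starts flat on the shelf, its rear overhanging the bed, 50 to 75 mm short of the fence, within 9 mm of the jig's middle, turned up to 0.18 rad.
- pins: The pair of fixed steel pins on the bed: 8 mm across, coned tips, 5.6 mm high above the bed (just under shelf level), 52 mm apart along y, on a flush metal strip. Origin: midway between them at bed level, at x = +8 mm in the jig's frame and 23 to 31 mm to the left or to the right of the jig's middle; axes like the jig's. When the plate is seated its origin is 8 mm before this one (jig's x = 0).
- hole_left (a point): Centre, on the underside, of the plate's 11 mm through hole at its x = +8, y = +26 mm. With the plate against the fence its front edge falls off the shelf; it then rests tilted (0.1 rad, rear high) on the pin tips, trapped between shelf and fence but free to slide along y, until the holes meet the pins and it drops flat.
- hole_right (a point): The same for the hole at x = +8, y = -26 mm.
- pin_left (a point): Tip of the pin on the pair's +y side (26 mm from the pair's origin).
- pin_right (a point): Tip of the pin on the pair's -y side.
- screw_jar: Bystander: small jar, 24 mm across, 35 mm tall, standing on the shelf's left front corner (about 145 mm before and 152 mm beside the jig's origin). Origin: centre of the underside.
- standoff: Bystander: brass standoff, 18 mm across, 30 mm tall, standing on the shelf's right front corner. Origin: centre of the underside.
- screwdriver: Bystander: screwdriver, 160 mm long, lying to the left of the jig.
- flux: Bystander: small bottle, 36 mm across, 60 mm tall, standing to the right of the jig. Origin: centre of the underside.
- spool: Bystander: metal spool, 52 mm across, 35 mm tall, standing behind the fence. Origin: centre of the underside.
- brush: Bystander: brush, 140 mm long, lying to the left of the jig.
- connector: Bystander: white connector block, 20 by 45 by 16 mm, lying behind the fence. Origin: centre of the underside.

How it is judged:
At the end, for the whole second after the job is handed in: The plate lies flat on the bed (underside within 1.5 mm of it, tilt under 0.02 rad), each hole over its pin (centres within 3 mm), at rest (horizontal distance between hole_left and pin_left below 0.003 m and horizontal distance between hole_right and pin_right below 0.003 m and z of carrier in the frame of fixture below 0.0135 m and angle between carrier's own z axis and vertical below 0.02 rad and linear speed of carrier below 0.01 m/s); the robot touches nothing.
It fails at once if the carrier plate is lifted (more than 12 mm above the shelf) (z of carrier in the frame of fixture above 0.03 m).
It fails at once if the carrier plate is tipped up (more than 0.25 rad) (angle between carrier's own z axis and vertical above 0.25 rad).
It fails at once if a bystander is moved more than 20 mm (distance of any of screw_jar, standoff, screwdriver, flux, spool, brush, connector from where it was at the start of the episode above 0.02 m).
It also fails if it takes over 45 s, if anything falls off the work surface, if the arm or the gripper's body presses on something with over 40 N, if the wrist force passes 120 N, or if a joint passes its speed limit or range.

## Working session

There is one attempt and no reset: what is moved stays moved. The work goes in short steps, Python scripts to look and compute and a shell command to move; the robot and the scene stay as the last step left them, time stands still between calls to the robot, and variables do not carry over. Pictures are saved under pics/ and viewed, at most 10 in all, crops included, and the job is handed in when it is done.

```bash
mkdir -p pics; cat > h.py <<'E'
import numpy as np, cv2
from plant import env, optics, workorder, spotter
def ray(cam,xy):
    p=optics.camera_params(cam);K=np.array([[p['fx'],0,p['cx']],[0,p['fy'],p['cy']],[0,0,1]])
    u=cv2.undistortPoints(np.array([[xy]],float),K,np.array(p['distortion'],float))[0,0]
    T=np.array(p['pose']);return T[:3,3],T[:3,:3]@np.array([u[0],-u[1],-1])
def at_z(cam,xy,z):
    o,d=ray(cam,xy);return o+d*(z-o[2])/d[2]
def at_d(cam,xy,dep):
    o,d=ray(cam,xy);return o+d*dep[int(round(xy[1])),int(round(xy[0]))]
def pt(n,cam,z):
    r=spotter.landmark_of(n,cam)
    return [(round(k['conf'],2),np.round(k['xy'],1).tolist(),np.round(at_z(cam,k['xy'],z),4).tolist()) for k in r[:2]]
E
python3 - <<'E'
from h import *
o=env.get_obs();print(o['t'],o['tcp_pos'],o['eef_rot'],o['contact_force'])
for c in ['top','side']:
    im,d=optics.get_image(c);cv2.imwrite(f'pics/{c}0.png',im)
    for n,z in [('shelf_edge',.020),('fence_face',.034),('fixture',.002),('carrier',.02),('hole_left',.02),('hole_right',.02),('pins',.014),('pin_left',.0196),('pin_right',.0196),('screw_jar',.02),('standoff',.02),('spool',0),('flux',0)]:
        print(c,n,pt(n,c,z))
E
```

```text
0.0 [0.15347671 0.57977859 0.2465156 ] [-1.89740193e-04  1.29035056e-01  9.91639560e-01 -9.49585559e-04] [7.77168419e-01 2.71625756e-04 4.81766444e-01]
top shelf_edge [(0.68, [331.1, 167.7], [0.7098, -0.0702, 0.02]), (0.6, [347.0, 222.0], [0.556, -0.1055, 0.02])]
top fence_face [(0.71, [351.4, 181.8], [0.664, -0.1215, 0.034])]
top fixture [(0.8, [346.8, 203.1], [0.6121, -0.1112, 0.002])]
top carrier [(0.84, [350.2, 227.1], [0.5418, -0.1133, 0.02]), (0.29, [346.2, 203.0], [0.6085, -0.1064, 0.02])]
top hole_left [(0.64, [337.4, 224.0], [0.5512, -0.0793, 0.02]), (0.55, [253.1, 223.3], [0.5592, 0.1478, 0.02])]
top hole_right [(0.74, [356.6, 225.6], [0.5454, -0.1309, 0.02]), (0.71, [348.4, 228.3], [0.5387, -0.1083, 0.02])]
top pins [(0.7, [359.9, 203.3], [0.608, -0.145, 0.014])]
top pin_left [(0.49, [350.4, 203.5], [0.6069, -0.1178, 0.0196]), (0.42, [242.2, 191.9], [0.6472, 0.1766, 0.0196])]
top pin_right [(0.75, [367.6, 201.2], [0.6121, -0.1653, 0.0196])]
top screw_jar [(0.56, [286.9, 249.4], [0.4864, 0.0588, 0.02]), (0.53, [353.1, 183.3], [0.6635, -0.1286, 0.02])]
top standoff [(0.58, [
[... 572 characters left out ...]
 [(0.71, [303.0, 260.8], [0.5466, -0.0782, 0.02]), (0.34, [339.0, 266.2], [0.5976, -0.1258, 0.02])]
side hole_right [(0.71, [321.1, 276.8], [0.5507, -0.1334, 0.02]), (0.22, [340.7, 260.0], [0.6116, -0.1126, 0.02])]
side pins [(0.82, [349.5, 270.8], [0.6115, -0.141, 0.014])]
side pin_left [(0.72, [342.5, 261.2], [0.6128, -0.1169, 0.0196])]
side pin_right [(0.8, [356.0, 278.5], [0.6041, -0.1688, 0.0196])]
side screw_jar [(0.67, [245.4, 229.4], [0.4959, 0.0718, 0.02]), (0.28, [320.5, 273.6], [0.5548, -0.1256, 0.02])]
side standoff [(0.66, [303.6, 338.0], [0.4461, -0.2357, 0.02])]
side spool [(0.76, [407.6, 271.1], [0.7208, -0.1862, 0.0])]
side flux [(0.83, [377.3, 375.3], [0.513, -0.334, 0.0])]
```

View pics/top0.png

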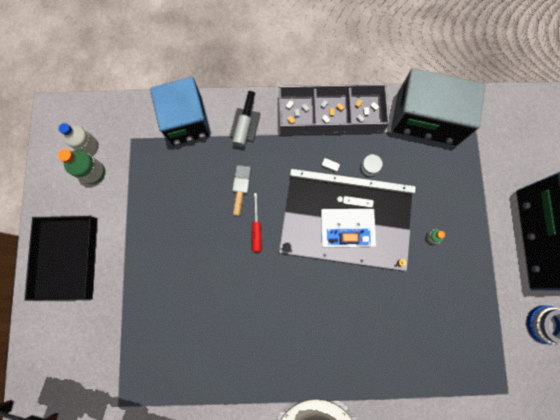

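View pics/side0.png

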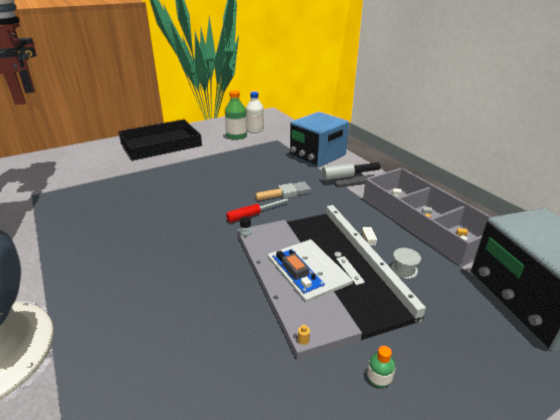

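The top and side views agree. The jig is at about (0.613, -0.11) with yaw about -0.165, and the pins are on the right at (0.609, -0.143). The plate (pixel 350,227 in the top view) is at (0.541, -0.111) with yaw about 0. I'm moving above the shelf for a close look.

```bash

python3 -m handwheel '[-24,-26,0,0,0,0,-24,-26,0,0,0,0,-24,-26,0,0,0,0,-24,-26,0,0,0,0,-24,-26,0,0,0,0,-24,-26,0,0,0,0,-24,-26,0,0,0,0,-24,-26,0,0,0,0]' 85
python3 -m handwheel '[-24,-26,0,0,0,0,-24,-26,0,0,0,0,-24,-26,0,0,0,0,-24,-26,0,0,0,0,-24,-26,0,0,0,0,-24,-26,0,0,0,0,-24,-26,0,0,0,0,-24,-26,0,0,0,0]'
python3 -m handwheel '[-24,-26,0,0,0,0,-24,-26,0,0,0,0,-24,-26,0,0,0,0,-24,-26,0,0,0,0,-24,-26,0,0,0,0,0,0,0,0,0,-0.094,0,0,0,0,0,0,0,0,0,0,0,0]'
python3 - <<'E'
from h import *
im,d=optics.get_image('wrist');cv2.imwrite('pics/w0.png',im)
c='wrist'
for n,z in [('shelf_edge',.020),('fence_face',.034),('fixture',.002),('carrier',.02),('hole_left',.028),('hole_right',.028),('pin_left',.0196),('pin_right',.0196),('screw_jar',.02),('standoff',.02)]:
    print(c,n,pt(n,c,z))
E
```

```text
t: 2.07
tcp_pos: [0.2863, 0.3283, 0.2478]
eef_rot: [0.0, 0.129, 0.992, 0.0]
contact_force: [-0.3, -1.3, 0.1]
width: 0.0847
grasp_force: 0.0
t: 2.73
tcp_pos: [0.4188, 0.0779, 0.248]
eef_rot: [0.001, 0.129, 0.992, 0.0]
contact_force: [0.1, 0.8, 0.6]
width: 0.0851
grasp_force: 0.0
t: 3.4
tcp_pos: [0.5009, -0.0768, 0.2475]
eef_rot: [-0.0, 0.084, 0.996, 0.0]
contact_force: [0.5, 0.7, 0.1]
width: 0.0853
grasp_force: 0.0
wrist shelf_edge []
wrist fence_face [(0.59, [264.7, 321.5], [0.6617, -0.1229, 0.034])]
wrist fixture [(0.97, [267.2, 264.9], [0.6114, -0.1123, 0.002])]
wrist carrier [(0.97, [263.5, 212.9], [0.5436, -0.1034, 0.02])]
wrist hole_left [(0.7, [288.7, 212.3], [0.5444, -0.0776, 0.028])]
wrist hole_right [(0.8, [234.8, 221.1], [0.5447, -0.1328, 0.028])]
wrist pin_left [(0.69, [266.8, 278.6], [0.6186, -0.1137, 0.0196]), (0.56, [266.0, 321.5], [0.6719, -0.1241, 0.0196])]
wrist pin_right [(0.67, [217.8, 279.2], [0.6105, -0.1663, 0.0196])]
wrist screw_jar [(0.83, [420.6, 132.8], [0.4881, 0.0589, 0.02])]
wrist standoff [(0.83, [106.9, 139.7], [0.4453, -0.2391, 0.02]), (0.35, [265.2, 320.4], [0.6698, -0.125, 0.02])]
```

View pics/w0.png

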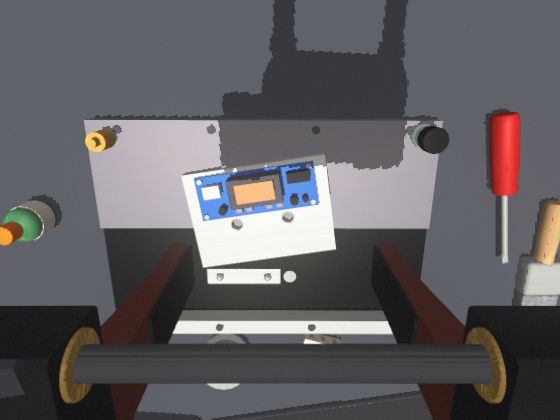

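The wrist view shows the jig square with the tool, with the fence edge level at row 311. The pins are at (220,277) and (267,277), and the disc at (290,277) is a decoy. The plate is turned about 0.15 rad, with front corners at (183,176) and (322,156). I'll go behind its front edge and down.

```bash

python3 -m handwheel '[22,-13,0,0,0,0,21,-13,0,0,0,0,0,0,40,0,0,0,0,0,40,0,0,0,0,0,40,0,0,0,0,0,40,0,0,0,0,0,30,0,0,0,0,0,0,0,0,0]' 70
python3 -m handwheel '[0,0,6,0,0,0,0,0,5.5,0,0,0,0,0,0,0,0,0,0,0,0,0,0,0]'
python3 -m handwheel '[-4,0,0,0,0,0,-4,0,0,0,0,0,-4,0,0,0,0,0,-4,0,0,0,0,0,-4,0,0,0,0,0,-4,0,0,0,0,0,-4,0,0,0,0,0,0,0,0,0,0,0]'
python3 - <<'E'
from h import *
im,d=optics.get_image('side');cv2.imwrite('pics/s1.png',cv2.resize(im[190:370,190:440],None,fx=3,fy=3))
E
```

```text
t: 4.62
tcp_pos: [0.4502, -0.0942, 0.0503]
eef_rot: [-0.006, 0.082, 0.997, 0.001]
contact_force: [0.0, 0.7, -1.4]
width: 0.0701
grasp_force: 0.0
t: 4.95
tcp_pos: [0.4555, -0.0957, 0.0481]
eef_rot: [0.002, 0.082, 0.997, -0.0]
contact_force: [0.1, -0.1, 1.2]
width: 0.0706
grasp_force: 0.0
t: 5.62
tcp_pos: [0.4821, -0.0996, 0.046]
eef_rot: [-0.001, 0.082, 0.997, 0.0]
contact_force: [-1.1, 1.5, 1.0]
width: 0.0702
grasp_force: 0.9
```

View pics/s1.png

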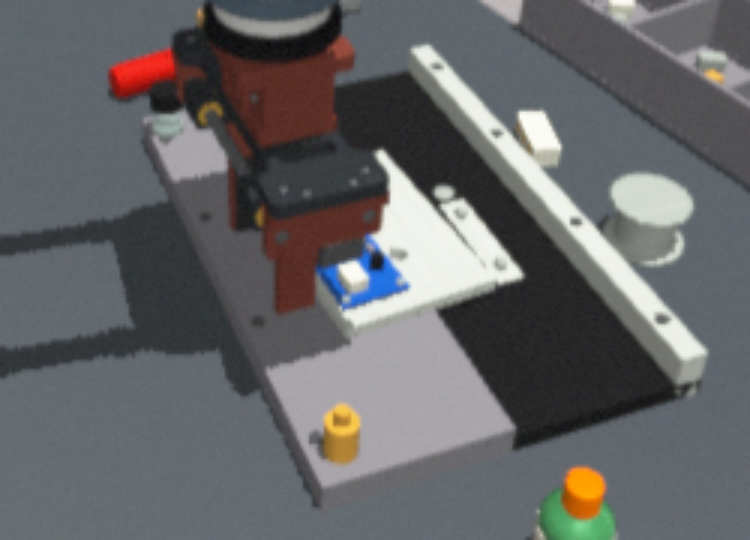

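The fingers are behind the plate's front edge, the left one about touching. I'll push on.

```bash

python3 -m handwheel '[-4,0,0,0,0,0,-4,0,0,0,0,0,-4,0,0,0,0,0,-4,0,0,0,0,0,-4,0,0,0,0,0,-4,0,0,0,0,0,-4,0,0,0,0,0,-4,0,0,0,0,0]'
python3 -m handwheel '[-4,0,0,0,0,0,-4,0,0,0,0,0,-4,0,0,0,0,0,-4,0,0,0,0,0,-4,0,0,0,0,0,-3,0,0,0,0,0,0,0,0,0,0,0,0,0,0,0,0,0]'
python3 - <<'E'
from h import *
im,d=optics.get_image('side');cv2.imwrite('pics/s2.png',cv2.resize(im[190:370,190:440],None,fx=3,fy=3))
for n,z in [('carrier',.02),('hole_left',.027),('hole_right',.027)]: print(n,pt(n,'side',z))
E
```

```text
t: 6.33
tcp_pos: [0.5138, -0.1054, 0.046]
eef_rot: [-0.0, 0.082, 0.997, -0.0]
contact_force: [-4.2, 0.7, 1.5]
width: 0.0703
grasp_force: 2.2
t: 7.0
tcp_pos: [0.5371, -0.1091, 0.0466]
eef_rot: [0.001, 0.082, 0.997, -0.0]
contact_force: [-0.3, -1.0, 0.2]
width: 0.0702
grasp_force: 0.0
carrier [(0.91, [335.6, 266.5], [0.5914, -0.1233, 0.02]), (0.27, [363.3, 250.7], [0.6687, -0.1118, 0.02])]
hole_left [(0.85, [336.2, 255.8], [0.6061, -0.1045, 0.027])]
hole_right [(0.79, [348.9, 270.7], [0.6003, -0.1515, 0.027])]
```

View pics/s2.png

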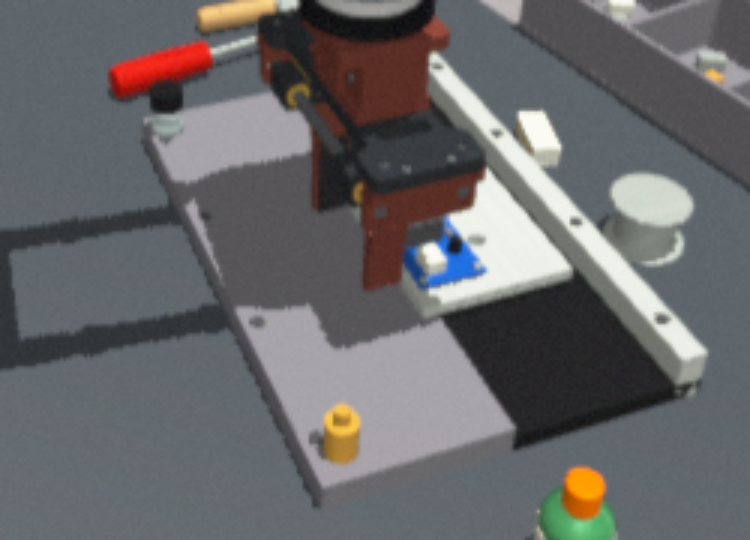

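The plate is now square with the jig, with about 14 mm left to the fence. I'll push more gently.

```bash

python3 -m handwheel '[-2,0,0,0,0,0,-2,0,0,0,0,0,-2,0,0,0,0,0,-2,0,0,0,0,0,-1,0,0,0,0,0,-1,0,0,0,0,0]'
python3 -m handwheel '[-1,0,0,0,0,0,-1,0,0,0,0,0]'
python3 -m handwheel '[-1,0,0,0,0,0,-1,0,0,0,0,0]'
python3 - <<'E'
from h import *
im,d=optics.get_image('side');cv2.imwrite('pics/s3.png',cv2.resize(im[190:340,240:440],None,fx=4,fy=4))
for n,z in [('carrier',.02),('hole_left',.027),('hole_right',.027)]: print(n,pt(n,'side',z))
E
```

```text
t: 7.7
tcp_pos: [0.5451, -0.1105, 0.0465]
eef_rot: [-0.001, 0.082, 0.997, 0.0]
contact_force: [-6.9, 1.4, 5.0]
width: 0.0701
grasp_force: 3.4
t: 7.87
tcp_pos: [0.547, -0.1108, 0.0464]
eef_rot: [-0.001, 0.082, 0.997, 0.0]
contact_force: [-5.7, 0.6, 2.8]
width: 0.0703
grasp_force: 3.0
t: 8.03
tcp_pos: [0.5492, -0.1111, 0.0456]
eef_rot: [-0.001, 0.082, 0.997, 0.0]
contact_force: [-6.6, 1.7, 1.7]
width: 0.0702
grasp_force: 3.5
carrier [(0.56, [342.7, 266.8], [0.6026, -0.1307, 0.02]), (0.47, [257.8, 210.4], [0.5541, 0.1258, 0.02])]
hole_left [(0.55, [340.4, 255.0], [0.6147, -0.1066, 0.027])]
hole_right [(0.74, [354.4, 270.2], [0.6101, -0.1555, 0.027]), (0.54, [340.5, 254.6], [0.6156, -0.1057, 0.027])]
```

View pics/s3.png

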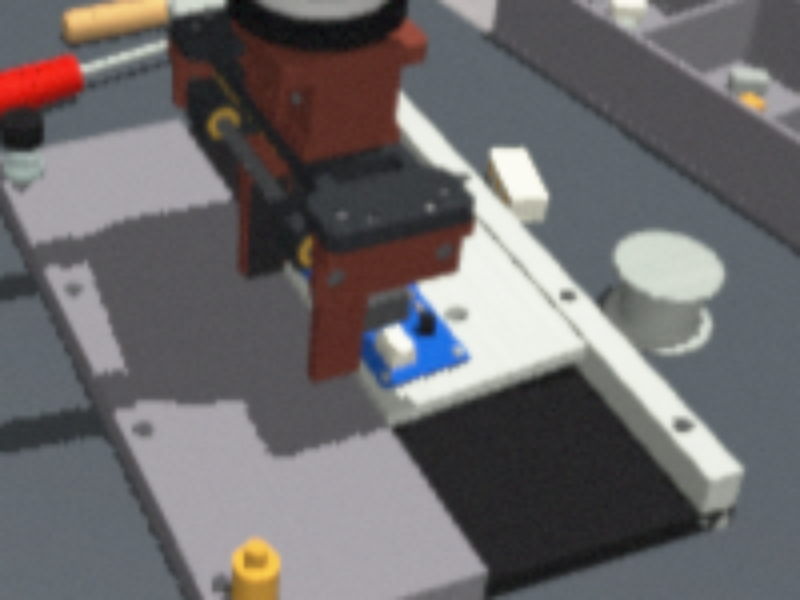

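The plate's rear edge is nearly at the fence. I'll push a few more millimetres and watch the force.

```bash

python3 -m handwheel '[-1,0,0,0,0,0,-1,0,0,0,0,0]'
python3 -m handwheel '[-1,0,0,0,0,0,0,0,0,0,0,0]'
python3 -m handwheel '[-1,0,0,0,0,0,0,0,0,0,0,0]'
```

```text
t: 8.4
tcp_pos: [0.5497, -0.1111, 0.0455]
eef_rot: [-0.003, 0.082, 0.997, 0.0]
contact_force: [-13.9, 2.8, 5.9]
width: 0.0697
grasp_force: 7.0
t: 8.57
tcp_pos: [0.5498, -0.1112, 0.0455]
eef_rot: [-0.004, 0.082, 0.997, 0.001]
contact_force: [-15.6, 1.5, 7.2]
width: 0.0701
grasp_force: 7.9
t: 8.73
tcp_pos: [0.55, -0.1112, 0.0454]
eef_rot: [-0.005, 0.082, 0.997, 0.001]
contact_force: [-17.9, 3.6, 9.6]
width: 0.07
grasp_force: 9.8
```

The force has risen, so the plate is at the fence. I'll back off, lift and look.

```bash

python3 -m handwheel '[4,0,0,0,0,0,10,0,0,0,0,0,20,0,0,0,0,0,0,0,-30,0,0,0,0,0,-40,0,0,0,0,0,-40,0,0,0,0,0,0,0,0,0]' 0
python3 - <<'E'
from h import *
im,d=optics.get_image('wrist');cv2.imwrite('pics/w1.png',im)
for c in ['wrist','side']:
  if c=='side': optics.get_image(c)
  for n,z in [('carrier',.017),('hole_left',.027),('hole_right',.027),('fence_face',.034)]: print(c,n,pt(n,c,z))
E
```

```text
t: 9.32
tcp_pos: [0.5239, -0.1073, 0.1661]
eef_rot: [0.008, 0.082, 0.997, -0.001]
contact_force: [0.7, -1.6, 0.5]
width: 0.027
grasp_force: 0.0
wrist carrier [(0.77, [283.0, 288.1], [0.6047, -0.121, 0.017])]
wrist hole_left [(0.8, [312.1, 292.4], [0.6033, -0.097, 0.027])]
wrist hole_right [(0.59, [247.5, 293.3], [0.5935, -0.1476, 0.027])]
wrist fence_face []
side carrier [(0.77, [343.5, 263.7], [0.612, -0.1215, 0.017]), (0.7, [246.2, 234.3], [0.4912, 0.0586, 0.017])]
side hole_left [(0.79, [339.7, 257.1], [0.6096, -0.1111, 0.027])]
side hole_right [(0.66, [351.4, 269.7], [0.6061, -0.1516, 0.027]), (0.48, [341.5, 263.7], [0.6006, -0.1286, 0.027])]
side fence_face [(0.74, [363.4, 250.9], [0.6556, -0.1255, 0.034])]
```

View pics/w1.png

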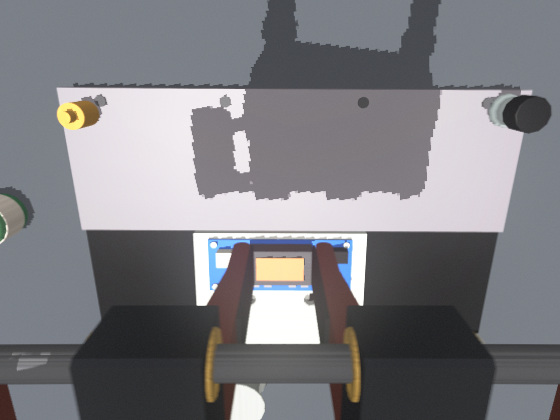

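The plate's front edge (row 236) looks clear of the shelf edge (row 231). I'll check the tilt with depth, then move to the left side.

```bash
python3 - <<'E'
from h import *
im,d=optics.get_image('wrist');o=env.get_obs();print(o['tcp_pos'],o['width'])
O=np.array([.612,-.112]);ex=np.array([.986,-.167]);ey=np.array([.167,.986])
for xy in [(200,245),(200,290),(361,245),(361,290),(281,235),(230,225),(400,225),(140,270),(440,260),(205,300)]:
    p=at_d('wrist',xy,d);q=p[:2]-O;print(xy,np.round(1e3*np.array([q@ex,q@ey,p[2]]),1))
q=o['tcp_pos'][:2]-O;print(q@ex,q@ey)
for c in [195,367,80,503]:
    q=at_z('wrist',(c,240 if c in(195,367) else 231),.021)[:2]-O;print(c,q@ex,q@ey)
E
```

```text
[ 0.52019223 -0.1062769   0.15525711] 0.0003877213320971624
(200, 245) [-50.7 -75.4  18.6]
(200, 290) [-14.5 -76.2  25.3]
(361, 245) [-50.2  51.9  16.9]
(361, 290) [-15.1  52.4  25.8]
(281, 235) [-60.1 -11.6  20.5]
(230, 225) [-68.  -51.   19.6]
(400, 225) [-68.8  79.9  20.7]
(140, 270) [ -27.1 -126.2   15.6]
(440, 260) [-35.8 117.5  13.8]
(205, 300) [ -5.6 -72.7  25.7]
-0.09147822170006337 -0.009688921458708569
195 -0.05596131663878355 -0.0784425292505143
367 -0.056320413708624104 0.055354837033030124
80 -0.06331624978385939 -0.16627013613796812
503 -0.06421570187429664 0.15937398563345803
```

The plate's front has dropped off the shelf (top at z 18 mm in front, 25.5 mm further back), so it is trapped and tilted as described. Next I go to its left side with the fingers closed.

```bash

python3 -m handwheel '[-22,24,0,0,0,0,-22,24,0,0,0,0,-22,24,0,0,0,0,-22,25,0,0,0,0,0,0,0,0,0,0,0,0,30,0,0,0,0,0,30,0,0,0,0,0,30,0,0,0]' 0
python3 -m handwheel '[0,0,14,0,0,0,0,0,6,0,0,0,0,0,3,0,0,0,0,0,0,0,0,0]'
python3 - <<'E'
from h import *
im,d=optics.get_image('top');cv2.imwrite('pics/t2.png',cv2.resize(im[150:290,260:440],None,fx=4,fy=4))
im,d=optics.get_image('side');
O=np.array([.612,-.112]);ex=np.array([.986,-.167]);ey=np.array([.167,.986])
p=env.get_obs()['tcp_pos'];q=p[:2]-O;print(q@ex,q@ey,p)
E
```

```text
t: 10.53
tcp_pos: [0.6233, -0.0252, 0.0653]
eef_rot: [0.001, 0.082, 0.997, -0.0]
contact_force: [-1.0, 0.3, -0.7]
width: 0.0003
grasp_force: 0.0
t: 10.87
tcp_pos: [0.6236, -0.0253, 0.0441]
eef_rot: [0.001, 0.082, 0.997, -0.0]
contact_force: [0.1, -0.1, -0.1]
width: 0.0006
grasp_force: 0.0
-0.0023308999993743064 0.08751907977303575 [ 0.62431637 -0.02532429  0.04548394]
```

View pics/t2.png

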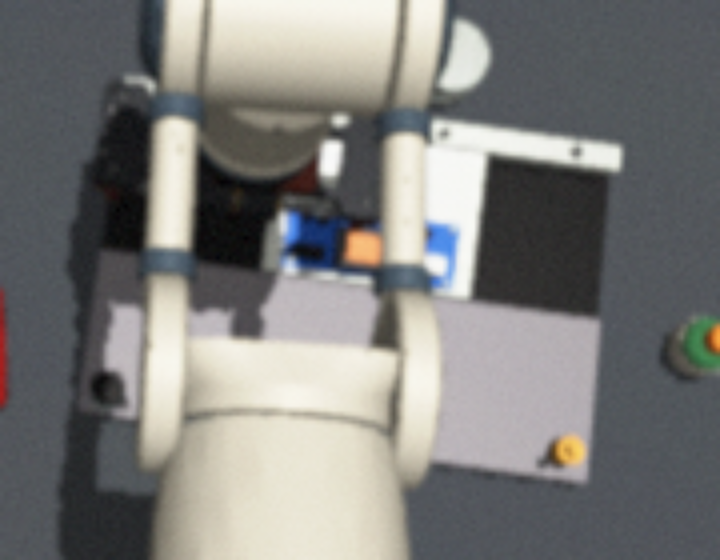

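The arm hides the left edge, but the plate's right edge (col 478) shows no change. I'll lower 2 mm and push to the right slowly.

```bash

python3 -m handwheel '[0,0,2,0,0,0,0,-3,0,0,0,0,0,-3,0,0,0,0,0,-3,0,0,0,0,0,-1.5,0,0,0,0,0,-1.5,0,0,0,0]'
python3 -m handwheel '[0,-1.5,0,0,0,0,0,-1.5,0,0,0,0,0,-1.5,0,0,0,0,0,-1.5,0,0,0,0]'
python3 -m handwheel '[0,-1.5,0,0,0,0,0,-1.5,0,0,0,0,0,-1.5,0,0,0,0,0,-1.5,0,0,0,0]'
python3 - <<'E'
from h import *
optics.get_image('side')
for n,z in [('carrier',.017),('hole_left',.027),('hole_right',.027)]: print(n,pt(n,'side',z))
E
```

```text
t: 11.47
tcp_pos: [0.6212, -0.0373, 0.0412]
eef_rot: [0.0, 0.083, 0.997, -0.0]
contact_force: [0.6, -0.5, 0.1]
width: 0.0007
grasp_force: 0.0
t: 11.8
tcp_pos: [0.6202, -0.043, 0.0411]
eef_rot: [-0.0, 0.082, 0.997, 0.0]
contact_force: [-0.0, 0.5, 0.1]
width: 0.0006
grasp_force: 0.0
t: 12.13
tcp_pos: [0.6193, -0.0481, 0.0411]
eef_rot: [0.0, 0.082, 0.997, 0.001]
contact_force: [0.3, 3.3, 0.3]
width: 0.0006
grasp_force: 1.7
carrier [(0.62, [345.1, 266.0], [0.6105, -0.1284, 0.017])]
hole_left [(0.73, [343.0, 254.6], [0.6199, -0.1082, 0.027])]
hole_right [(0.61, [352.0, 271.2], [0.6044, -0.1555, 0.027])]
```

```bash

for i in 1; do :; done
python3 -m handwheel '[0,-1,0,0,0,0,0,-1,0,0,0,0,0,-1,0,0,0,0,0,-1,0,0,0,0]'
python3 -m handwheel '[0,-1,0,0,0,0,0,-1,0,0,0,0,0,-1,0,0,0,0,0,-1,0,0,0,0]'
python3 - <<'E'
from h import *
optics.get_image('side')
for n,z in [('carrier',.017),('hole_left',.027),('hole_right',.027)]: print(n,pt(n,'side',z))
E
```

```text
t: 12.67
tcp_pos: [0.6185, -0.0528, 0.0411]
eef_rot: [-0.0, 0.082, 0.997, 0.0]
contact_force: [1.0, 3.2, -0.6]
width: 0.0007
grasp_force: 1.6
t: 13.0
tcp_pos: [0.6177, -0.0573, 0.041]
eef_rot: [-0.0, 0.082, 0.997, -0.0]
contact_force: [0.7, 1.7, -1.2]
width: 0.0005
grasp_force: 0.5
carrier [(0.81, [344.7, 270.1], [0.6025, -0.1375, 0.017])]
hole_left [(0.78, [340.9, 260.2], [0.6059, -0.1198, 0.027])]
hole_right [(0.83, [356.1, 273.5], [0.607, -0.1643, 0.027])]
```

```bash

python3 -m handwheel '[0,-0.7,0,0,0,0,0,-0.7,0,0,0,0,0,-0.7,0,0,0,0]'
python3 -m handwheel '[0,-0.7,0,0,0,0,0,-0.7,0,0,0,0,0,-0.7,0,0,0,0]'
python3 - <<'E'
from h import *
im,d=optics.get_image('side');cv2.imwrite('pics/s4.png',cv2.resize(im[205:325,265:425],None,fx=5,fy=5))
for n,z in [('carrier',.017),('hole_left',.027),('hole_right',.027)]: print(n,pt(n,'side',z))
E
```

```text
t: 13.45
tcp_pos: [0.6177, -0.0581, 0.0413]
eef_rot: [0.0, 0.082, 0.997, 0.001]
contact_force: [0.5, 3.7, -0.1]
width: 0.0003
grasp_force: 2.0
t: 13.7
tcp_pos: [0.6173, -0.0604, 0.0413]
eef_rot: [0.0, 0.082, 0.997, 0.0]
contact_force: [-0.3, 4.4, 1.7]
width: 0.0007
grasp_force: 2.1
carrier [(0.8, [344.4, 271.4], [0.5997, -0.1402, 0.017])]
hole_left [(0.69, [346.1, 262.1], [0.6111, -0.1292, 0.027]), (0.19, [303.0, 339.5], [0.4403, -0.2425, 0.027])]
hole_right [(0.98, [358.7, 276.5], [0.6059, -0.173, 0.027])]
```

View pics/s4.png

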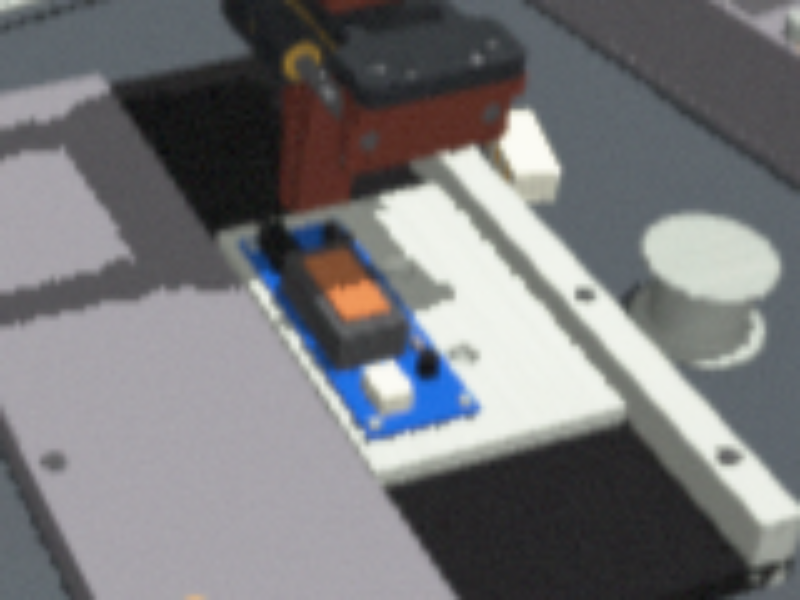

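Something bright shows in the right hole at crop pixel (465,353), possibly the pin. I'll check the plate's tilt and height by depth.

```bash
cat > tilt.py <<'E'
from h import *
O=np.array([.612,-.112]);ex=np.array([.986,-.167]);ey=np.array([.167,.986])
im,d=optics.get_image('side')
m=spotter.silhouettes('carrier','side')[0]['mask']
P=[]
for v,u in zip(*np.nonzero(m)):
    if d[v,u]>0 and im[v,u].min()>150:
        p=at_d('side',(u,v),d);P.append([(p[:2]-O)@ex,(p[:2]-O)@ey,p[2]])
P=1e3*np.array(P);P=P[(P[:,2]<36)&(P[:,2]>16)]
for k in range(4):
    A=np.c_[P[:,:2],np.ones(len(P))];c=np.linalg.lstsq(A,P[:,2],rcond=None)[0];r=P[:,2]-A@c;P=P[abs(r)<2.5*r.std()]
print(len(P),'slope x,y',c[:2],'z0',c[2],'std',r.std(),'x',np.percentile(P[:,0],[1,99]),'y',np.percentile(P[:,1],[1,99]))
E
python3 tilt.py
```

```text
1311 slope x,y [0.00355388 0.0011172 ] z0 22.881733991314203 std 0.9407347647462422 x [-52.11493737  47.33279032] y [-97.2704515   39.13601465]
```

The slope is 0.0036 and the top is at about 22.5 mm, so the plate has dropped flat. I'll back off, lift and verify.

```bash

python3 -m handwheel '[0,3,0,0,0,0,0,10,0,0,0,0,0,15,0,0,0,0,0,0,-30,0,0,0,0,0,-40,0,0,0,0,0,-40,0,0,0,0,0,0,0,0,0,0,0,0,0,0,0]'
python3 tilt.py; python3 - <<'E'
from h import *
im,d=optics.get_image('side');cv2.imwrite('pics/s5.png',cv2.resize(im[205:325,265:425],None,fx=5,fy=5))
for n,z in [('carrier',.014),('hole_left',.014),('hole_right',.014),('pin_left',.0196),('pin_right',.0196)]: print(n,pt(n,'side',z))
print(env.get_obs()['contact_force'])
E
```

```text
t: 14.67
tcp_pos: [0.6236, -0.0324, 0.1552]
eef_rot: [0.004, 0.082, 0.997, -0.0]
contact_force: [0.6, -0.0, -0.6]
width: 0.0004
grasp_force: 0.0
1447 slope x,y [0.00068804 0.00061565] z0 22.96755445743933 std 0.9007248750464373 x [-51.82983628  47.43273772] y [-97.38698699  40.0698246 ]
carrier [(0.71, [344.6, 272.4], [0.6006, -0.14, 0.014])]
hole_left [(0.85, [344.4, 259.1], [0.6245, -0.1084, 0.014])]
hole_right [(0.56, [356.6, 276.8], [0.6125, -0.161, 0.014])]
pin_left []
pin_right []
[0.49482589 0.40672944 0.0554617 ]
```

View pics/s5.png

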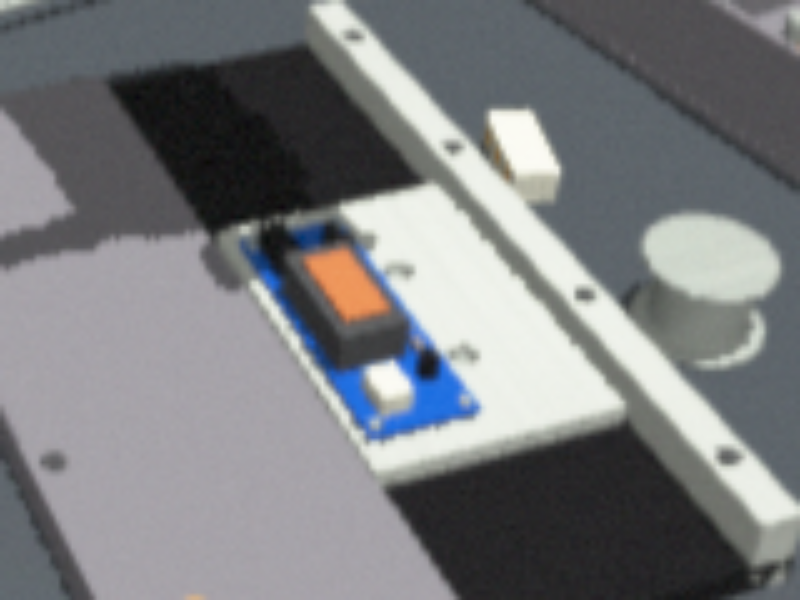

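The plate lies flat below the fence, with pins showing in both holes at crop pixels (400,270) and (463,353). The arm is clear, so I'm handing in.

```bash
python3 -c "
from plant import workorder;print(workorder.close_job())"
```

```text
the job is handed in; nothing more can be done
None
```

The plate sits flat on the bed with both holes over their pins, checked by depth and the side camera. The arm is clear and the job is handed in, though no verdict came back.

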